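# Unstack the culture flasks onto their colour-coded trays

### The job

Take the two piles of culture flasks apart and lay each flask on the tray whose border has the colour of its cap, one cell line to a tray: flat, the flask's clear box in the middle of the tray and lengthwise along it, the cap towards either end. Keep the flasks level and set them down rather than dropping them, and leave the wash bottle and the tip box where they stand.

Things in the scene. Friction and masses are not known exactly. Their poses are not given: they have to be found in the camera images.
- flask_green: loose culture flask lying flat, 35-70 g: clear box 64 mm (x) x 50 (y) x 27 high (white patch on top), green screw cap 24 mm across out of its +x end, cap end 64 mm from origin. Origin: centre of the box's underside, z up; centre of mass within 6 mm of it in plan. Starts as the lower flask of one of two piles of two, on the table, caps at opposite ends
- flask_red: loose culture flask lying flat, 35-70 g: clear box 64 mm (x) x 50 (y) x 27 high (white patch on top), red screw cap 24 mm across out of its +x end, cap end 64 mm from origin. Origin: centre of the box's underside, z up; centre of mass within 6 mm of it in plan. Starts as the lower flask of one of two piles of two, on the table, caps at opposite ends
- flask_blue: loose culture flask lying flat, 35-70 g: clear box 64 mm (x) x 50 (y) x 27 high (white patch on top), blue screw cap 24 mm across out of its +x end, cap end 64 mm from origin. Origin: centre of the box's underside, z up; centre of mass within 6 mm of it in plan. Starts as the upper flask of one of two piles of two, underside 27 mm above the table, caps at opposite ends
- flask_yellow: loose culture flask lying flat, 35-70 g: clear box 64 mm (x) x 50 (y) x 27 high (white patch on top), yellow screw cap 24 mm across out of its +x end, cap end 64 mm from origin. Origin: centre of the box's underside, z up; centre of mass within 6 mm of it in plan. Starts as the upper flask of one of two piles of two, underside 27 mm above the table, caps at opposite ends
- tray_green: flat rectangular tray fixed to the table, steel with a green border about 12 mm wide, 128 mm long (its x), 86 mm wide (its y), 6 mm thick, flat on top with no raised rim. Origin: centre of its underside, on the table, so its top is 6 mm above the origin; z up
- tray_red: flat rectangular tray fixed to the table, steel with a red border about 12 mm wide, 128 mm long (its x), 86 mm wide (its y), 6 mm thick, flat on top with no raised rim. Origin: centre of its underside, on the table, so its top is 6 mm above the origin; z up
- tray_blue: flat rectangular tray fixed to the table, steel with a blue border about 12 mm wide, 128 mm long (its x), 86 mm wide (its y), 6 mm thick, flat on top with no raised rim. Origin: centre of its underside, on the table, so its top is 6 mm above the origin; z up
- tray_yellow: flat rectangular tray fixed to the table, steel with a yellow border about 12 mm wide, 128 mm long (its x), 86 mm wide (its y), 6 mm thick, flat on top with no raised rim. Origin: centre of its underside, on the table, so its top is 6 mm above the origin; z up
- wash_bottle: bystander: loose white bottle with a red cap, 64 mm across, 150 mm tall, standing at the left of the work. Origin: centre of its underside. Leave it alone
- tip_box: bystander: loose grey box of yellow pipette tips, 80 x 120 x 48 mm, at the right of the work. Origin: centre of its underside. Leave it alone
There are look-alikes about, which are no part of the job. Leave any orange look-alike of the flask_red alone. Leave any orange look-alike of the flask_blue alone.

How it is judged (in metres and radians):
At the end, for the whole second after the job is handed in: Each flask rests flat and released on the tray of its cap's colour: the centre of its box within 15 mm of the tray's centre, its long axis within 12 degrees of the tray's (either way round), level within 4.5 degrees, at rest; wash bottle and tip box within 20 mm of where they stood (horizontal distance between flask_green and tray_green below 0.015 m and angle between the x axis of flask_green and the x axis of tray_green, either way round below 0.21 rad and z of flask_green in the frame of tray_green between 0.003 and 0.01 m and angle between each of flask_green, flask_red, flask_blue, flask_yellow's own z axis and vertical below 0.08 rad and linear speed of each of flask_green, flask_red, flask_blue, flask_yellow below 0.02 m/s and horizontal distance between flask_red and tray_red below 0.015 m and angle between the x axis of flask_red and the x axis of tray_red, either way round below 0.21 rad and z of flask_red in the frame of tray_red between 0.003 and 0.01 m and horizontal distance between flask_blue and tray_blue below 0.015 m and angle between the x axis of flask_blue and the x axis of tray_blue, either way round below 0.21 rad and z of flask_blue in the frame of tray_blue between 0.003 and 0.01 m and horizontal distance between flask_yellow and tray_yellow below 0.015 m and angle between the x axis of flask_yellow and the x axis of tray_yellow, either way round below 0.21 rad and z of flask_yellow in the frame of tray_yellow between 0.003 and 0.01 m and distance of each of wash_bottle, tip_box from where it was at the start of the episode below 0.02 m); the robot touches nothing.
It fails at once if a flask is tipped by more than 35 degrees (angle between any of flask_green, flask_red, flask_blue, flask_yellow's own z axis and vertical above 0.61 rad).
It fails at once if a flask is dropped (falls freely at more than 0.7 m/s, about 25 mm) ((linear speed of flask_green above 0.7 m/s and contact force between the fingers and flask_green below 0.05 N) or (linear speed of flask_red above 0.7 m/s and contact force between the fingers and flask_red below 0.05 N) or (linear speed of flask_blue above 0.7 m/s and contact force between the fingers and flask_blue below 0.05 N) or (linear speed of flask_yellow above 0.7 m/s and contact force between the fingers and flask_yellow below 0.05 N)).
It fails at once if the wash bottle is shifted by more than 20 mm (distance of wash_bottle from where it was at the start of the episode above 0.02 m).
It fails at once if the tip box is shifted by more than 20 mm (distance of tip_box from where it was at the start of the episode above 0.02 m).
It also fails if it takes over 109 s, if anything falls off the work surface, if the arm or the gripper's body presses on something with over 40 N, if the wrist force passes 120 N, or if a joint passes its speed limit or range.

### The arm

A 6-joint arm with a two-finger parallel gripper is mounted at the origin on the work surface. World frame = base frame: x ahead of the robot, y to its left, z up, the work surface at z = 0. Lengths are in mm, angles in degrees, forces in N, time in s.
With the tool pointing down it reaches from about 350 to 850 mm from the base axis. Payload 8.1 kg.
Tool frame: the origin (TCP) lies midway between the tips of the shut fingers; the grasp point (between the pads) lies 19 mm behind it; z points along the fingers, y is the line along which they close (so a half turn about z gives the same grasp; the last joint's range is limited). The gripper opens to 85 mm and grips with 20 to 120 N. Pads are 22 mm wide; open, the fingers measure 114 mm over their backs; the gripper's body (76 mm by 85 mm) begins 54 mm behind the grasp point. The pads swing forward as they close: fully open they stand 13 mm farther back than shut.
Start: joints at [58.304, 7.471, 85.268, -0, 87.261, -4.893], TCP at [270.535, 535.552, 231.292] pointing down, gripper open.
Joint ranges: [-169.43, 169.43], [-51.17, 129.36], [1.28, 143.12], [-76.62, 256.62], [0, 156.53], [-152.29, 152.29]. Speed limits (degrees/s): [136.94, 136.94, 159.86, 180, 180, 180].

### API

Orientations are given as [roll, pitch, yaw] about the fixed x, y, z axes, in that order (R = Rz(yaw) Ry(pitch) Rx(roll)).
In Python, from bench import r gives the robot as it stands. The module is installed in compiled form; this text tells all that it offers.
- The arm moves only by the tool jog_arm, never from a script. Its argument "rows" is a list of rows, each a list of 2 entries, a list of its own where there are three numbers: the shift along the tool's x, y, z in mm, then the turn, a rotation vector about the tool's x, y, z in rad. A call has 1 to 10 rows; each row is the pose to reach, as a shift and turn from the pose commanded when the call began, along the tool's axes at that moment; what a row does not reach only later rows make up. A row lasts 1/10 s, in which the tool goes at most 50 mm and 8.59 degrees, less where a joint would pass 70% of its speed; a pose out of reach is approached as far as the arm can. A call with a gripper value outside its range is refused whole. "grip" is the finger opening in mm, from 0 to 85.4, set as the call begins (left out, the last holds). The fingers move at their own pace and stop on an object; "force" is the grip in N (left out, the last holds). Time passes only in rows, so rows that repeat a pose let the fingers close. It gives the time, the measured TCP pose, the force, the opening and the grip force at its end, in the units of the state.
- r.sense(): the state, without advancing time (a new reading comes with each control period).
- r.snapshot(name): name is "side" or "top"; returns (picture, depth): 480x640x3 uint8, blue, green, red; 480x640 float32, mm along the optical axis (not along the pixel's ray), 0 where there is no reading.
- r.camera_params(name): a dict with "fx", "fy", "cx", "cy" (pixels), "dist_coeffs" ([k1, k2, p1, p2, k3] as OpenCV has them; the pictures are not rectified), "pose" (4x4, takes a point from camera to world coordinates). Camera axes: x right, y down, z forward; pixel columns grow to the right and rows downward; lengths in mm; the calibration is good to about 2 mm. A picture is of the moment at which its call begins. camera_params takes no time and is no camera call.
- r.hand_in(): hands the job in; it is judged then, once.
The state is a dict: "time": time; "joint_pos": joint angles; "qd": joint speeds; "joint_efforts": joint torques, N m; "tool_pos": TCP position; "tcp_rot": TCP orientation; "ft_force": force on the tool from outside, world axes, zero at the start; "wrist_torque": the same for the moment, N m; "finger_gap": finger opening in mm; "grip_force": force on a finger pad.
Only numpy, scipy, OpenCV 4.12 (cv2) and the standard library are available. Lean on these libraries where they do the work, as an engineer would, in place of code of your own. Each camera call takes 0.05 s, during which the arm holds its last target. There are 200 camera calls.

## Working session

There is one attempt and no reset: what is moved stays moved. The work goes in short steps, Python scripts to look and compute and a tool call to move; the robot and the scene stay as the last step left them, time stands still between calls to the robot, and variables do not carry over. Pictures are saved under pics/ and viewed, at most 14 in all, crops included, and the job is handed in when it is done.

Besides the shell and the picture viewer there is one more tool, called after ">>>" in YAML: its name, and indented under it one key for each argument. jog_arm: Moves the arm, as the interface text tells. Its arguments: {"type":"object","properties":{"rows":{"type":"array"},"grip":{"type":"number"},"force":{"type":"number"}},"required":["rows"]}

```bash
mkdir -p pics; python3 - <<'E'
from bench import r
import cv2
for n in("top","side"):
    p,d=r.snapshot(n); cv2.imwrite(f"pics/{n}0.png",p)
    import numpy as np; np.save(f"{n}0.npy",d)
    print(n,r.camera_params(n))
print(r.sense())
E
```

```text
top {'fx': 511.31608064238895, 'fy': 511.31608064238895, 'cx': 325.2393843938701, 'cy': 244.5918164520168, 'dist_coeffs': array([-0.05839237,  0.        ,  0.        ,  0.        ,  0.        ]), 'pose': array([[-1.03055590e-02, -9.81488161e-01,  1.91245354e-01,
         3.51453726e+02],
       [-9.99789075e-01,  1.35115860e-02,  1.54674415e-02,
        -2.81947501e+01],
       [-1.77651388e-02, -1.91045615e-01, -9.81420385e-01,
         1.37306663e+03],
       [ 0.00000000e+00,  0.00000000e+00,  0.00000000e+00,
         1.00000000e+00]])}
side {'fx': 541.4484189727305, 'fy': 541.4484189727305, 'cx': 309.5902304957299, 'cy': 240.69982859205663, 'dist_coeffs': array([0.05610291, 0.        , 0.        , 0.        , 0.        ]), 'pose': array([[ 9.07271688e-01, -2.11907537e-01,  3.63253740e-01,
         1.55486171e+02],
       [-4.20382321e-01, -4.81008425e-01,  7.69356614e-01,
        -1.01180591e+03],
       [ 1.16956442e-02, -8.50720924e-01, -5.25487508e-01,
         7.56459569e+02],
       [ 0.00000000e+00,  0.00000000e+00,  0.00000000e+00,
         1.00000000e+00]])}
{'time': 0.1, 'joint_pos': array([ 5.83048748e+01,  7.51193063e+00,  8.53252309e+01,  1.62069233e-04,
        8.72606829e+01, -4.89518133e+00]), 'qd': array([-0.0672775 , -0.09157654, -0.1122084 , -0.02841456,  0.01442734,
        0.00958491]), 'joint_efforts': array([ 3.05982838e-03, -5.70953715e+01, -5.01941049e+01, -1.76910189e-04,
        8.19625013e-03,  2.45573051e-05]), 'tool_pos': array([270.25789176, 535.11976616, 230.31633847]), 'tcp_rot': array([-1.79902526e+02, -8.51064326e-03,  1.53200041e+02]), 'ft_force': array([0.12836406, 1.89272198, 0.32406873]), 'wrist_torque': array([ 0.03911508, -0.00178786,  0.00987686]), 'grip_force': 0.0, 'finger_gap': 85.75665773235662}
```

View pics/top0.png

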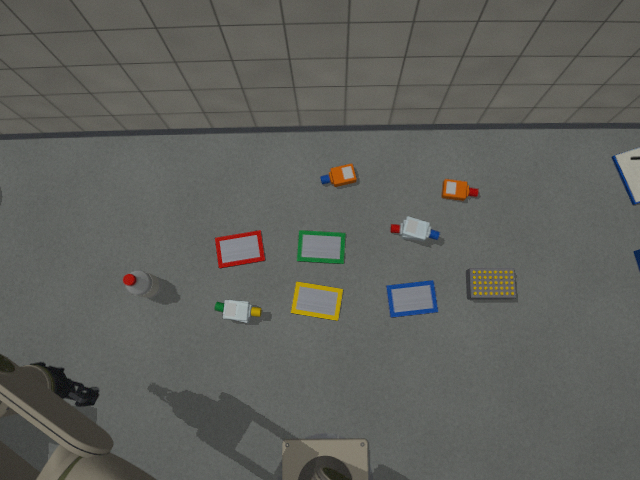

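View pics/side0.png

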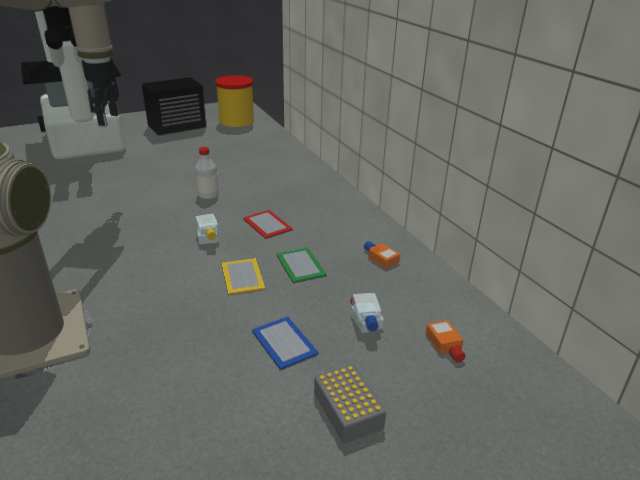

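The top view shows these candidates:
- **Piles:** green/yellow at about (237,311), with the yellow cap at (255,312) and the green at (220,307). Red/blue at about (416,229), with the blue cap at (434,235) and the red at (396,229).
- **Orange look-alikes, to be left alone:** (342,175) and (457,190).
- **Trays:** red (240,249), green (322,247), yellow (317,301), blue (412,299).
- **Bystanders:** bottle (140,284), tip box (492,284).

I choose the white/clear boxes and check them in a crop.

```bash
cat > h.py <<'E'
import numpy as np, cv2
from bench import r
def ray(n,uv,z):
    c=r.camera_params(n); K=np.array([[c['fx'],0,c['cx']],[0,c['fy'],c['cy']],[0,0,1]])
    p=cv2.undistortPoints(np.asarray(uv,float).reshape(-1,1,2),K,c['dist_coeffs']).reshape(-1,2)
    d=np.c_[p,np.ones(len(p))]@c['pose'][:3,:3].T; o=c['pose'][:3,3]
    return (o+d*((z-o[2])/d[:,2])[:,None])[:,:2]
HUE=dict(red=(174,5),green=(45,80),blue=(100,125),yellow=(20,35))
def mask(p,col,s=110,v=60):
    h=cv2.cvtColor(p,cv2.COLOR_BGR2HSV); a,b=HUE[col]; H=h[...,0]
    m=((H>=a)&(H<=b)) if a<b else ((H>=a)|(H<=b))
    return (m&(h[...,1]>s)&(h[...,2]>v)).astype(np.uint8)
def blobs(m,amin=15):
    cs,_=cv2.findContours(m,cv2.RETR_EXTERNAL,cv2.CHAIN_APPROX_NONE)
    return [c for c in cs if len(c)>8 and cv2.contourArea(c)>amin]
def rect(P):
    (c,(w,h),a)=cv2.minAreaRect(P.astype(np.float32))
    if w<h: w,h,a=h,w,a+90
    return np.round(c,1),round(w,1),round(h,1),round((a+90)%180-90,1)
E
cat > m1.py <<'E'
from h import *
p=cv2.imread('pics/top0.png')
for col in HUE:
    for c in blobs(mask(p,col)):
        m=c.reshape(-1,2).mean(0); z=6 if cv2.contourArea(c)>600 else 13
        print(col,m.round(1),cv2.contourArea(c),rect(ray('top',c,z)))
h=cv2.cvtColor(p,cv2.COLOR_BGR2HSV); w=((h[...,2]>165)&(h[...,1]<60)).astype(np.uint8)
for c in blobs(w,100):
    m=c.reshape(-1,2).mean(0); print('white',m.round(1),cv2.contourArea(c),rect(ray('top',c,54)))
D=np.load('top0.npy')
for u,v in((237,311),(416,229)): print(D[v-2:v+3,u-2:u+3].mean())
t=np.hstack([cv2.resize(p[y:y+40,x:x+60],None,fx=6.6,fy=6.6,interpolation=cv2.INTER_CUBIC) for x,y in((208,290),(386,210))])
s=cv2.imread('pics/side0.png')
s=np.hstack([cv2.resize(s[y:y+60,x:x+90],None,fx=4.4,fy=4.4,interpolation=cv2.INTER_CUBIC) for x,y in((160,195),(325,280))])
cv2.imwrite('pics/crop1.png',np.vstack([t,s[:, :t.shape[1]] if s.shape[1]>=t.shape[1] else np.pad(s,((0,0),(0,t.shape[1]-s.shape[1]),(0,0)))])); 
E
python3 m1.py
```

```text
red [129.  279.5] 109.0 (array([527.2, 527.6]), 33.4, 30.9, -86.6)
red [239.6 248.7] 1396.5 (array([609.7, 228.2]), 128.6, 87.3, -81.1)
red [394.7 228.1] 60.0 (array([ 659.8, -197.3]), 22.6, 21.8, -2.0)
red [473.1 191.8] 55.5 (array([ 759.1, -418.5]), 25.0, 23.2, 86.1)
green [219.1 306.3] 56.5 (array([452.9, 278.8]), 23.0, 22.0, 77.1)
green [320.9 246.7] 1371.0 (array([612.8,   5.3]), 127.5, 86.1, 85.7)
blue [411.6 298.4] 1469.0 (array([ 468.8, -236.1]), 128.1, 86.1, -84.2)
blue [637.6 258.4] 50.5 (array([ 565.6, -855.4]), 55.6, 14.1, -7.2)
blue [434.1 234.4] 59.0 (array([ 640.6, -303.2]), 24.1, 23.1, 70.2)
blue [324.9 179. ] 54.0 (array([802.4,  -8. ]), 23.3, 22.3, -0.5)
blue [624.3 181.2] 142.0 (array([ 791., -847.]), 149.4, 20.2, 21.4)
yellow [255.6 311.4] 76.0 (array([438.1, 179.1]), 26.8, 23.8, 89.5)
yellow [316.7 300.7] 1481.5 (array([466.1,  18. ]), 128.7, 86.2, 80.0)
white [235.2 309.7] 352.5 (array([441. , 227.2]), 59.2, 45.4, 82.4)
white [413.5 227.3] 176.0 (array([ 650.9, -245.8]), 58.3, 45.3, 71.5)
1315.2131
1348.7188
```

View pics/crop1.png

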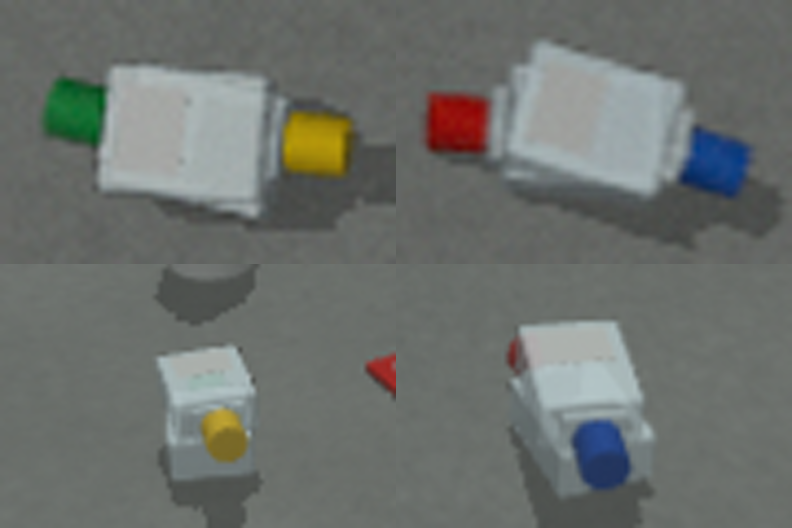

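The crop confirms two white/clear piles, with yellow and blue on top (the orange ones are excluded). Next I measure the top faces from depth.

```bash
cat >> h.py <<'E'
def cloud(n,D):
    c=r.camera_params(n); K=np.array([[c['fx'],0,c['cx']],[0,c['fy'],c['cy']],[0,0,1]])
    v,u=np.mgrid[:480,:640]; p=cv2.undistortPoints(np.c_[u.ravel(),v.ravel()].astype(float).reshape(-1,1,2),K,c['dist_coeffs']).reshape(-1,2)
    P=np.c_[p,np.ones(len(p))]*D.reshape(-1,1)
    return (P@c['pose'][:3,:3].T+c['pose'][:3,3]).reshape(480,640,3)
def top(n,D,xy,z,rad=48,tol=7):
    P=cloud(n,D); m=(D>0)&(abs(P[...,2]-z)<tol)&(np.hypot(P[...,0]-xy[0],P[...,1]-xy[1])<rad)
    m=cv2.morphologyEx(m.astype(np.uint8),cv2.MORPH_OPEN,np.ones((3,3),np.uint8))
    c=max(blobs(m),key=cv2.contourArea); mo=cv2.moments(m,True)
    g=ray(n,[[mo['m10']/mo['m00'],mo['m01']/mo['m00']]],z)[0]
    return g.round(1),rect(ray(n,c,z)),round(float(np.median(P[...,2][m>0])),1)
E
python3 - <<'E'
from h import *
p=cv2.imread('pics/top0.png')
for n in('top','side'):
    D=np.load(n+'0.npy')
    for xy in((440,227),(648,-247)): 
        print(n,top(n,D,xy,54))
c0={'yellow':(255,312),'blue':(434,235)}
for col,uv in c0.items():
    for c in blobs(mask(p,col)):
        m=c.reshape(-1,2).mean(0)
        if abs(m-uv).max()<8: print(col,'cap z40.5',ray('top',[m],44))
P=cloud('top',np.load('top0.npy'));print(P[260,280],P[270,370])
p=cv2.imread('pics/top0.png')
t={'y':[[208+x/6.6,290+y/6.6] for x,y in((113,65),(268,75),(260,202),(100,188))],'b':[[386+x/6.6,210+y/6.6] for x,y in((144,42),(289,88),(254,193),(112,165))]}
for k,q in t.items(): print(k,ray('top',q,54).round(1).tolist(),rect(ray('top',q,54)))
E
```

```text
top (array([440.2, 224.7]), (array([440.4, 223.6]), 69.8, 49.2, 84.2), 52.7)
top (array([ 650.5, -247.7]), (array([ 650.1, -248.6]), 65.6, 51.6, 71.4), 52.9)
side (array([436.8, 214.9]), (array([436.3, 214.3]), 74.7, 49.9, 84.1), 52.6)
side (array([ 644.3, -257.2]), (array([ 644.4, -257. ]), 74.7, 50.5, 71.3), 53.4)
yellow cap z40.5 [[436.34824073 175.35013634]]
blue cap z40.5 [[ 634.03762075 -296.56631844]]
[577.81801445 117.1455171    0.66147407] [ 546.98923045 -126.87870879    1.9943396 ]
y [[466.2, 253.5], [461.7, 192.2], [412.4, 194.6], [418.3, 257.5]] (array([439.6, 224. ]), 63.1, 49.4, 85.3)
b [[681.8, -227.4], [662.0, -284.8], [619.2, -268.6], [631.4, -212.5]] (array([ 647.1, -247.5]), 60.7, 52.5, 71.0)
```

Depth and corner measurements agree: yellow box at (440.3,225.5), axis line 84.3°; blue box at (649.5,-248), line 71.3°. Both tops are at about 53 mm, as expected.

```bash
cat > go.py <<'E'
import sys, numpy as np
from scipy.spatial.transform import Rotation as R
from bench import r
s=r.sense(); x,y,z,yaw=map(float,sys.argv[1:5])
A=R.from_euler('xyz',s['tcp_rot'],degrees=True); B=R.from_euler('xyz',[180,0,yaw],degrees=True)
print('t',s['time'],s['tool_pos'].round(1),s['tcp_rot'].round(2),'gap',round(s['finger_gap'],1))
print('shift',(A.inv().apply(np.array([x,y,z])-s['tool_pos'])).round(1),'turn',(A.inv()*B).as_rotvec().round(3))
E
python3 go.py 440.3 225.5 150 84.3
```

```text
t 0.1 [270.3 535.1 230.3] [-1.799e+02 -1.000e-02  1.532e+02] gap 85.8
shift [-291.4 -199.6   80.6] turn [-2.000e-03  1.000e-03  1.203e+00]
```

>>> jog_arm:
  rows:
    - [[-15,-10,0],[0,0,0.08]]
    - [[-50,-35,0],[0,0,0.22]]
    - [[-90,-62,10],[0,0,0.36]]
    - [[-130,-90,25],[0,0,0.5]]
    - [[-170,-117,40],[0,0,0.64]]
    - [[-210,-145,55],[0,0,0.78]]
    - [[-250,-172,68],[0,0,0.92]]
    - [[-280,-192,77],[0,0,1.06]]
    - [[-291,-199,80],[0,0,1.16]]
    - [[-291,-199,80],[0,0,1.203]]
  grip: 85

```text
time: 1.1
tool_pos: [440.8, 224.2, 150.0]
tcp_rot: [-179.9, 0.1, 83.9]
ft_force: [-1.5, -0.0, -0.8]
finger_gap: 84.5
grip_force: 0.0
```

```bash
python3 go.py 440.3 225.5 30 84.3
```

```text
t 1.1 [440.8 224.2 150. ] [-1.799e+02  9.000e-02  8.385e+01] gap 84.5
shift [  1.4  -0.4 120. ] turn [-0.002  0.001 -0.008]
```

>>> jog_arm:
  rows:
    - [[1,0,10],[0,0,0]]
    - [[1,0,30],[0,0,0]]
    - [[1,0,50],[0,0,0]]
    - [[1,0,70],[0,0,0]]
    - [[1,0,90],[0,0,0]]
    - [[1,0,105],[0,0,0]]
    - [[1,0,115],[0,0,0]]
    - [[1,0,119],[0,0,0]]
    - [[1,0,120],[0,0,0]]
    - [[1,0,120],[0,0,0]]

```text
time: 2.1
tool_pos: [441.0, 228.0, 31.8]
tcp_rot: [180.0, -0.0, 84.3]
ft_force: [-0.2, -0.1, 0.0]
finger_gap: 85.0
grip_force: 0.0
```

>>> jog_arm:
  rows:
    - [[0,0,0],[0,0,0]]
    - [[0,0,0],[0,0,0]]
    - [[0,0,0],[0,0,0]]
    - [[0,0,0],[0,0,0]]
    - [[0,0,0],[0,0,0]]
    - [[0,0,0],[0,0,0]]
    - [[0,0,0],[0,0,0]]
    - [[0,0,0],[0,0,0]]
  grip: 40
  force: 25

```text
time: 2.9
tool_pos: [441.3, 227.9, 32.0]
tcp_rot: [179.9, -0.0, 84.3]
ft_force: [-0.2, -0.9, 5.6]
finger_gap: 49.6
grip_force: 27.6
```

>>> jog_arm:
  rows:
    - [[0,0,-2],[0,0,0]]
    - [[0,0,-6],[0,0,0]]
    - [[0,0,-14],[0,0,0]]
    - [[0,0,-26],[0,0,0]]
    - [[0,0,-40],[0,0,0]]
    - [[0,0,-54],[0,0,0]]
    - [[0,0,-64],[0,0,0]]
    - [[0,0,-69],[0,0,0]]
    - [[0,0,-70],[0,0,0]]
    - [[0,0,-70],[0,0,0]]

```text
time: 3.9
tool_pos: [440.5, 227.7, 101.2]
tcp_rot: [-180.0, 0.0, 84.3]
ft_force: [0.0, -0.3, -0.5]
finger_gap: 49.4
grip_force: 26.9
```

```bash
python3 go.py 466 20.5 100 80; python3 - <<'E'
from h import *
p,D=r.snapshot('side'); cv2.imwrite('pics/s1.png',cv2.resize(p[120:320,130:400],None,fx=2.6,fy=2.6))
E
```

```text
t 3.9 [440.5 227.7 101.2] [-179.99    0.     84.27] gap 49.4
shift [-203.6   46.1    1.2] turn [-0.     0.     0.074]
```

View pics/s1.png

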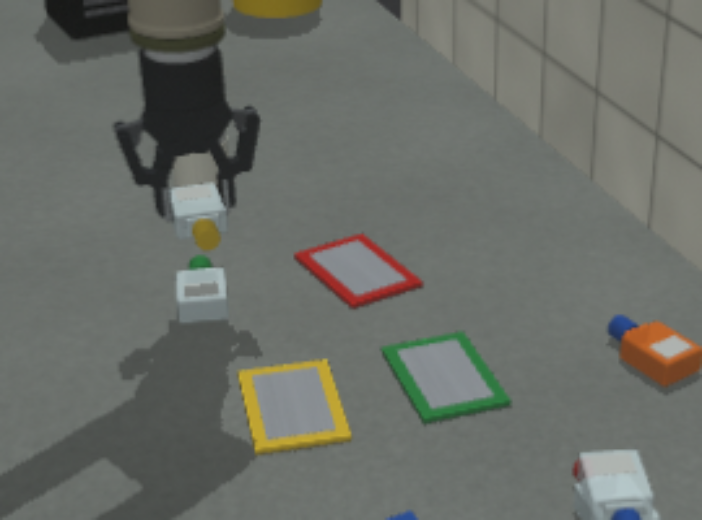

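The side view shows yellow held level at (205,215) in the crop and green still lying on the table at (200,290).

>>> jog_arm:
  rows:
    - [[-6,1,0],[0,0,0]]
    - [[-22,5,0],[0,0,0.01]]
    - [[-48,11,0],[0,0,0.02]]
    - [[-80,18,0],[0,0,0.03]]
    - [[-115,26,0],[0,0,0.04]]
    - [[-150,34,0],[0,0,0.05]]
    - [[-178,40,0],[0,0,0.06]]
    - [[-196,44,0],[0,0,0.07]]
    - [[-203,46,0],[0,0,0.074]]
    - [[-203.6,46,0],[0,0,0.074]]

```text
time: 4.95
tool_pos: [465.9, 19.8, 100.9]
tcp_rot: [-180.0, 0.0, 79.9]
ft_force: [0.1, 0.6, -0.8]
finger_gap: 49.4
grip_force: 26.9
```

>>> jog_arm:
  rows:
    - [[0,0,6],[0,0,0]]
    - [[0,0,18],[0,0,0]]
    - [[0,0,32],[0,0,0]]
    - [[0,0,46],[0,0,0]]
    - [[0,0,60],[0,0,0]]
    - [[0,0,70],[0,0,0]]
    - [[0,0,76],[0,0,0]]
    - [[0,0,80],[0,0,0]]
    - [[0,0,82],[0,0,0]]
    - [[0,0,82],[0,0,0]]

```text
time: 5.95
tool_pos: [466.3, 20.5, 19.4]
tcp_rot: [180.0, -0.0, 80.0]
ft_force: [1.0, 0.3, -0.0]
finger_gap: 49.5
grip_force: 26.9
```

```bash
python3 go.py 466.5 20.4 11.5 80
```

```text
t 5.95 [466.3  20.5  19.4] [179.98  -0.    80.02] gap 49.5
shift [-0.   0.2  7.9] turn [ 0. -0.  0.]
```

>>> jog_arm:
  rows:
    - [[0,0,2],[0,0,0]]
    - [[0,0,4],[0,0,0]]
    - [[0,0,6],[0,0,0]]
    - [[0,0,7],[0,0,0]]
    - [[0,0,8],[0,0,0]]
    - [[0,0,8.3],[0,0,0]]
    - [[0,0,8.3],[0,0,0]]

```text
time: 6.65
tool_pos: [466.1, 20.5, 11.0]
tcp_rot: [180.0, -0.0, 80.0]
ft_force: [0.3, -0.2, 0.8]
finger_gap: 49.6
grip_force: 26.9
```

>>> jog_arm:
  rows:
    - [[0,0,0],[0,0,0]]
    - [[0,0,0],[0,0,0]]
    - [[0,0,0],[0,0,0]]
    - [[0,0,0],[0,0,0]]
    - [[0,0,0],[0,0,0]]
    - [[0,0,0],[0,0,0]]
  grip: 80

```text
time: 7.25
tool_pos: [466.1, 20.5, 11.0]
tcp_rot: [-180.0, 0.0, 80.0]
ft_force: [-0.6, -0.0, -0.1]
finger_gap: 80.1
grip_force: 0.0
```

>>> jog_arm:
  rows:
    - [[0,0,-5],[0,0,0]]
    - [[0,0,-18],[0,0,0]]
    - [[0,0,-36],[0,0,0]]
    - [[0,0,-56],[0,0,0]]
    - [[0,0,-76],[0,0,0]]
    - [[0,0,-90],[0,0,0]]
    - [[0,0,-98],[0,0,0]]
    - [[0,0,-100],[0,0,0]]

```text
time: 8.05
tool_pos: [466.8, 20.5, 112.3]
tcp_rot: [179.9, -0.0, 80.0]
ft_force: [-1.4, -0.9, 0.0]
finger_gap: 80.2
grip_force: 0.0
```

```bash
python3 go.py 649.5 -248 115 71.3
```

```text
t 8.05 [466.8  20.5 112.3] [ 1.7989e+02 -1.0000e-02  8.0030e+01] gap 80.2
shift [-232.8  226.4   -2.3] turn [ 0.002 -0.     0.152]
```

>>> jog_arm:
  rows:
    - [[-8,8,-2],[0,0,0.01]]
    - [[-30,29,-2],[0,0,0.03]]
    - [[-60,58,-2],[0,0,0.05]]
    - [[-92,89,-2],[0,0,0.07]]
    - [[-124,120,-2],[0,0,0.09]]
    - [[-156,151,-2],[0,0,0.11]]
    - [[-188,182,-2],[0,0,0.13]]
    - [[-216,209,-2],[0,0,0.145]]
    - [[-230,224,-2],[0,0,0.152]]
    - [[-232.8,226.4,-2],[0,0,0.152]]
  grip: 85

```text
time: 9.05
tool_pos: [648.7, -250.9, 110.9]
tcp_rot: [-179.9, 0.0, 71.2]
ft_force: [1.0, 0.5, 0.5]
finger_gap: 85.1
grip_force: 0.0
```

```bash
python3 go.py 649.5 -248 31 71.3
```

```text
t 9.05 [ 648.7 -250.9  110.9] [-1.799e+02  2.000e-02  7.115e+01] gap 85.1
shift [ 3.  -0.  79.9] turn [-0.002  0.    -0.003]
```

>>> jog_arm:
  rows:
    - [[1,0,10],[0,0,0]]
    - [[1,0,26],[0,0,0]]
    - [[1,0,42],[0,0,0]]
    - [[1,0,56],[0,0,0]]
    - [[1,0,68],[0,0,0]]
    - [[1,0,76],[0,0,0]]
    - [[1,0,79.5],[0,0,0]]
    - [[1,0,79.5],[0,0,0]]
    - [[1,0,79.5],[0,0,0]]

```text
time: 9.95
tool_pos: [649.6, -247.3, 34.3]
tcp_rot: [179.9, 0.0, 71.3]
ft_force: [0.6, -0.2, 0.3]
finger_gap: 85.0
grip_force: 0.0
```

>>> jog_arm:
  rows:
    - [[0,0,0],[0,0,0]]
    - [[0,0,0],[0,0,0]]
    - [[0,0,0],[0,0,0]]
    - [[0,0,0],[0,0,0]]
    - [[0,0,0],[0,0,0]]
    - [[0,0,0],[0,0,0]]
    - [[0,0,0],[0,0,0]]
  grip: 40

```text
time: 10.65
tool_pos: [649.6, -247.2, 34.3]
tcp_rot: [179.9, 0.0, 71.3]
ft_force: [-0.7, -0.2, 6.0]
finger_gap: 49.3
grip_force: 27.9
```

>>> jog_arm:
  rows:
    - [[0,0,-2],[0,0,0]]
    - [[0,0,-6],[0,0,0]]
    - [[0,0,-14],[0,0,0]]
    - [[0,0,-26],[0,0,0]]
    - [[0,0,-40],[0,0,0]]
    - [[0,0,-54],[0,0,0]]
    - [[0,0,-64],[0,0,0]]
    - [[0,0,-69],[0,0,0]]
    - [[0,0,-70],[0,0,0]]
    - [[0,0,-70],[0,0,0]]

```text
time: 11.65
tool_pos: [648.9, -246.9, 103.3]
tcp_rot: [-180.0, -0.0, 71.3]
ft_force: [-0.5, 0.2, -1.3]
finger_gap: 49.6
grip_force: 27.2
```

```bash
python3 go.py 468.8 -236.1 100 95.8; python3 - <<'E'
from h import *
p,D=r.snapshot('side'); cv2.imwrite('pics/s2.png',cv2.resize(p[160:400,200:480],None,fx=2.4,fy=2.4))
np.save('side2.npy',D)
E
```

```text
t 11.65 [ 648.9 -246.9  103.3] [-179.98   -0.     71.32] gap 49.6
shift [ -47.4 -174.1    3.4] turn [-0.    -0.    -0.427]
```

View pics/s2.png

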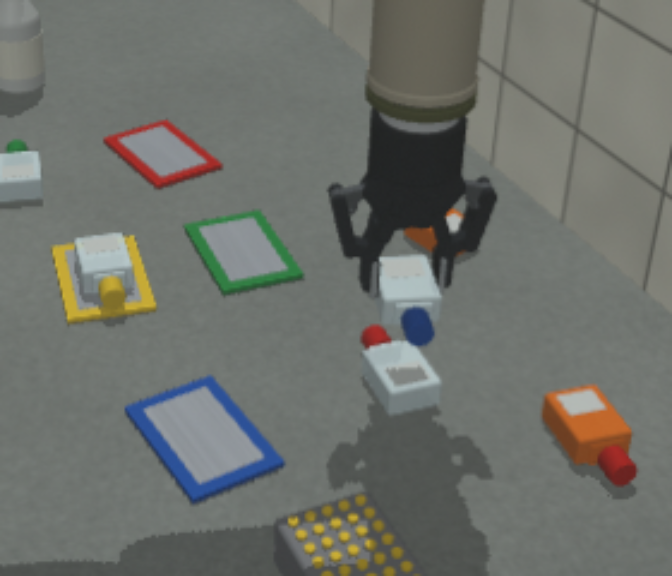

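Blue is held level at (408,290) in the crop, red stays on the table at (400,375), and yellow lies centred on its tray at (105,275).

>>> jog_arm:
  rows:
    - [[-1,-5,0],[0,0,-0.03]]
    - [[-5,-18,0],[0,0,-0.08]]
    - [[-10,-38,0],[0,0,-0.13]]
    - [[-17,-62,0],[0,0,-0.18]]
    - [[-25,-90,0],[0,0,-0.24]]
    - [[-32,-118,0],[0,0,-0.3]]
    - [[-39,-142,0],[0,0,-0.35]]
    - [[-44,-162,0],[0,0,-0.4]]
    - [[-47,-172,0],[0,0,-0.42]]
    - [[-47,-174,0],[0,0,-0.427]]

```text
time: 12.7
tool_pos: [468.2, -235.7, 103.0]
tcp_rot: [-180.0, -0.0, 95.7]
ft_force: [1.0, -0.2, -1.1]
finger_gap: 49.5
grip_force: 27.2
```

>>> jog_arm:
  rows:
    - [[0,0,6],[0,0,0]]
    - [[0,0,18],[0,0,0]]
    - [[0,0,32],[0,0,0]]
    - [[0,0,46],[0,0,0]]
    - [[0,0,60],[0,0,0]]
    - [[0,0,70],[0,0,0]]
    - [[0,0,76],[0,0,0]]
    - [[0,0,80],[0,0,0]]
    - [[0,0,82],[0,0,0]]
    - [[0,0,82],[0,0,0]]

```text
time: 13.7
tool_pos: [469.4, -235.9, 21.7]
tcp_rot: [180.0, 0.0, 95.8]
ft_force: [0.2, 0.3, -1.1]
finger_gap: 49.4
grip_force: 27.2
```

```bash
python3 go.py 468.8 -235.3 13.2 95.8
```

```text
t 13.7 [ 469.4 -235.9   21.7] [1.7998e+02 1.0000e-02 9.5780e+01] gap 49.4
shift [ 0.7 -0.5  8.5] turn [ 0.  0. -0.]
```

>>> jog_arm:
  rows:
    - [[0.5,0,2],[0,0,0]]
    - [[0.5,0,4],[0,0,0]]
    - [[0.5,0,6],[0,0,0]]
    - [[0.5,0,7.5],[0,0,0]]
    - [[0.5,0,8.5],[0,0,0]]
    - [[0.5,0,8.7],[0,0,0]]
    - [[0.5,0,8.7],[0,0,0]]

```text
time: 14.4
tool_pos: [469.1, -235.3, 13.3]
tcp_rot: [-180.0, -0.0, 95.8]
ft_force: [-2.9, 0.9, 5.0]
finger_gap: 49.4
grip_force: 27.9
```

>>> jog_arm:
  rows:
    - [[0,0,0],[0,0,0]]
    - [[0,0,0],[0,0,0]]
    - [[0,0,0],[0,0,0]]
    - [[0,0,0],[0,0,0]]
    - [[0,0,0],[0,0,0]]
    - [[0,0,0],[0,0,0]]
  grip: 80

```text
time: 15.0
tool_pos: [469.1, -235.3, 12.8]
tcp_rot: [-180.0, -0.0, 95.8]
ft_force: [0.8, -0.1, 0.3]
finger_gap: 79.8
grip_force: 0.0
```

>>> jog_arm:
  rows:
    - [[0,0,-5],[0,0,0]]
    - [[0,0,-18],[0,0,0]]
    - [[0,0,-36],[0,0,0]]
    - [[0,0,-56],[0,0,0]]
    - [[0,0,-76],[0,0,0]]
    - [[0,0,-90],[0,0,0]]
    - [[0,0,-98],[0,0,0]]
    - [[0,0,-100],[0,0,0]]

```text
time: 15.8
tool_pos: [469.8, -235.7, 114.2]
tcp_rot: [179.9, 0.1, 95.8]
ft_force: [0.3, -0.7, 0.3]
finger_gap: 80.0
grip_force: 0.0
```

```bash
python3 - <<'E'
from h import *
p,D=r.snapshot('top'); cv2.imwrite('pics/t2.png',p); np.save('t2.npy',D)
s,E=r.snapshot('side'); cv2.imwrite('pics/s2b.png',s)
for n,xy,z in(('green',(440,230),27),('red',(650,-247),27),('yellow',(466,18),33),('blue',(469,-236),33)):
    for cam,d in(('top',D),('side',E)):
        try: print(n,cam,top(cam,d,xy,z))
        except Exception as e: print(n,cam,e)
for n,im in(('top',p),('side',s)):
  for col in HUE:
    for c in blobs(mask(im,col)):
      if cv2.contourArea(c)<400:
        m=c.reshape(-1,2).mean(0); print(n,col,m.round(1),ray(n,[m],16).round(1))
v=[p[285:335,205:275],p[205:255,380:450]]
cv2.imwrite('pics/c2.png',np.hstack([cv2.resize(i,None,fx=5.6,fy=5.6,interpolation=cv2.INTER_CUBIC) for i in v]))
E
```

```text
green top (array([439.2, 226.3]), (array([441. , 231.1]), 75.6, 49.9, 75.8), 25.8)
green side (array([436. , 218.1]), (array([438.1, 223. ]), 88.9, 47.3, 75.0), 25.2)
red top (array([ 653.1, -245.4]), (array([ 653.7, -245.3]), 67.4, 49.5, 87.2), 25.8)
red side (array([ 647.9, -253.1]), (array([ 648.3, -247.3]), 90.5, 52.6, 84.9), 26.2)
yellow top (array([468. ,  16.9]), (array([468.2,  16.4]), 67.4, 50.5, 81.7), 32.1)
yellow side (array([456.5,  11.1]), (array([454.2,  11.8]), 75.7, 35.7, 70.9), 32.2)
blue top (array([ 458.2, -231.1]), (array([ 459.3, -230.9]), 26.5, 23.5, -2.2), 31.8)
blue side (array([ 467.4, -246.4]), (array([ 467.7, -247.9]), 78.1, 51.9, -84.2), 32.3)
top red [129.  279.5] [[526.9 526.4]]
top red [394.7 228.1] [[ 659.1 -196.1]]
top red [473.1 191.8] [[ 758.7 -416.5]]
top green [219.3 306.2] [[452.9 276.8]]
top blue [409.5 312.8] [[ 429.9 -227. ]]
top blue [434.3 308.3] [[ 440.5 -292.9]]
top blue [391.3 291.1] [[ 487.8 -180.8]]
top blue [637.7 258.4] [[ 565.9 -857. ]]
top blue [324.9 179. ] [[801.4  -7.8]]
top blue [624.4 181.4] [[ 784.7 -847.2]]
side red [456.8 353.5] [[ 754. -422.]]
side red [355.7 299.8] [[ 656.1 -194.6]]
side red [253.6 221.7] [[568.1 224.5]]
side red [203.5 150.5] [[579.4 771.6]]
side green [292.3 275.1] [[565.1 -51.4]]
side green [318.2 273. ] [[624.6 -68.4]]
side green [206.4 220.6] [[451.9 282.1]]
side blue [368.6 244.9] [[797.9  -7.6]]
side yellow [235.7 281. ] [[436.3 -19.8]]
```

View pics/c2.png

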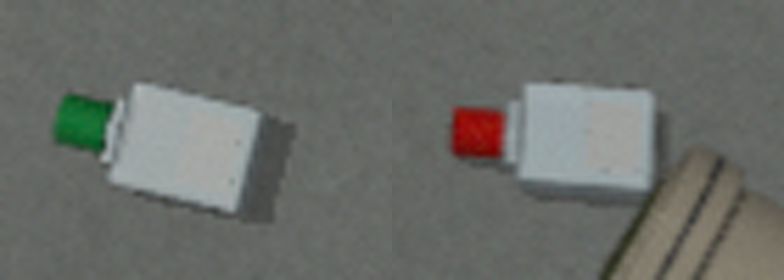

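Both lower flasks lie undisturbed: green at about (238,311) px, red at about (415,229) px. The arm is clear of both.

```bash
python3 - <<'E'
from h import *
g=[[205+x/5.6,285+y/5.6] for x,y in((137,82),(262,112),(237,212),(110,183))]
b=[[380+x/5.6,205+y/5.6] for x,y in((131,84),(262,91),(262,190),(125,185))]
for q in(g,b): P=ray('top',q,27); print(P.mean(0).round(1),rect(P))
E
python3 go.py 653.8 -247 115 86
```

```text
[438.2 223.6] (array([438. , 223.6]), 61.8, 48.7, 76.1)
[ 651.8 -248.8] (array([ 652.1, -248.3]), 65.7, 49.9, 87.1)
t 15.9 [ 469.  -235.2  112.7] [-179.99   -0.     95.79] gap 79.7
shift [-30.3 182.6  -2.4] turn [-0.    -0.     0.171]
```

>>> jog_arm:
  rows:
    - [[-1,5,-2],[0,0,0.01]]
    - [[-4,20,-2],[0,0,0.03]]
    - [[-8,45,-2],[0,0,0.05]]
    - [[-12,75,-2],[0,0,0.08]]
    - [[-17,105,-2],[0,0,0.1]]
    - [[-22,135,-2],[0,0,0.12]]
    - [[-27,160,-2],[0,0,0.14]]
    - [[-30,175,-2],[0,0,0.16]]
    - [[-31,181,-2],[0,0,0.164]]
    - [[-31,181.5,-2],[0,0,0.164]]
  grip: 85

```text
time: 16.9
tool_pos: [652.8, -247.5, 113.4]
tcp_rot: [-179.9, -0.0, 86.4]
ft_force: [0.6, -0.6, 0.1]
finger_gap: 85.2
grip_force: 0.0
```

>>> jog_arm:
  rows:
    - [[0,0,10],[0,0,0]]
    - [[0,0,26],[0,0,0]]
    - [[0,0,42],[0,0,0]]
    - [[0,0,56],[0,0,0]]
    - [[0,0,68],[0,0,0]]
    - [[0,0,76],[0,0,0]]
    - [[0,0,79.5],[0,0,0]]
    - [[0,0,80],[0,0,0]]
    - [[0,0,80],[0,0,0]]

```text
time: 17.8
tool_pos: [653.3, -248.0, 35.4]
tcp_rot: [179.9, 0.0, 86.4]
ft_force: [-0.8, -1.8, 0.2]
finger_gap: 85.1
grip_force: 0.0
```

```bash
python3 go.py 652.8 -247.5 8 86.5
```

```text
t 17.8 [ 653.3 -248.    35.4] [1.7995e+02 2.0000e-02 8.6390e+01] gap 85.1
shift [ 0.5 -0.6 27.4] turn [ 0.001  0.    -0.002]
```

>>> jog_arm:
  rows:
    - [[0.5,-0.5,5],[0,0,0]]
    - [[0.5,-0.5,12],[0,0,0]]
    - [[0.5,-0.5,18],[0,0,0]]
    - [[0.5,-0.5,23],[0,0,0]]
    - [[0.5,-0.5,26],[0,0,0]]
    - [[0.5,-0.5,27.4],[0,0,0]]
    - [[0.5,-0.5,27.4],[0,0,0]]
    - [[0.5,-0.5,27.4],[0,0,0]]

```text
time: 18.6
tool_pos: [652.6, -247.4, 7.7]
tcp_rot: [180.0, 0.0, 86.4]
ft_force: [-0.4, -0.2, -0.9]
finger_gap: 85.0
grip_force: 0.0
```

>>> jog_arm:
  rows:
    - [[0,0,0],[0,0,0]]
    - [[0,0,0],[0,0,0]]
    - [[0,0,0],[0,0,0]]
    - [[0,0,0],[0,0,0]]
    - [[0,0,0],[0,0,0]]
    - [[0,0,0],[0,0,0]]
    - [[0,0,0],[0,0,0]]
  grip: 40

```text
time: 19.3
tool_pos: [652.7, -247.5, 7.8]
tcp_rot: [180.0, 0.0, 86.4]
ft_force: [-0.3, 0.9, 3.5]
finger_gap: 49.7
grip_force: 26.5
```

>>> jog_arm:
  rows:
    - [[0,0,-3],[0,0,0]]
    - [[0,0,-10],[0,0,0]]
    - [[0,0,-22],[0,0,0]]
    - [[0,0,-38],[0,0,0]]
    - [[0,0,-56],[0,0,0]]
    - [[0,0,-72],[0,0,0]]
    - [[0,0,-84],[0,0,0]]
    - [[0,0,-89],[0,0,0]]
    - [[0,0,-90],[0,0,0]]
    - [[0,0,-90],[0,0,0]]

```text
time: 20.3
tool_pos: [652.0, -247.2, 96.9]
tcp_rot: [-180.0, -0.0, 86.4]
ft_force: [-1.0, -0.0, -0.7]
finger_gap: 49.7
grip_force: 26.0
```

```bash
python3 go.py 609.7 228.2 100 98.9
```

```text
t 20.3 [ 652.  -247.2   96.9] [-1.7996e+02 -2.0000e-02  8.6390e+01] gap 49.7
shift [471.8 -72.2  -2.9] turn [-0.001 -0.    -0.218]
```

>>> jog_arm:
  rows:
    - [[6,-1,0],[0,0,0]]
    - [[20,-3,0],[0,0,-0.01]]
    - [[44,-7,-1],[0,0,-0.02]]
    - [[72,-11,-1],[0,0,-0.035]]
    - [[102,-16,-1],[0,0,-0.05]]
    - [[132,-20,-2],[0,0,-0.06]]
    - [[162,-25,-2],[0,0,-0.075]]
    - [[190,-29,-2],[0,0,-0.09]]
    - [[212,-33,-3],[0,0,-0.1]]
    - [[225,-35,-3],[0,0,-0.108]]

```text
time: 21.3
tool_pos: [630.7, -17.6, 99.9]
tcp_rot: [-179.9, -0.0, 92.7]
ft_force: [0.5, -0.4, -0.3]
finger_gap: 49.3
grip_force: 26.1
```

```bash
python3 go.py 609.7 228.2 100 98.9
```

```text
t 21.3 [630.7 -17.6  99.9] [-1.7994e+02 -4.0000e-02  9.2750e+01] gap 49.3
shift [ 2.465e+02 -9.200e+00  1.000e-01] turn [-0.001 -0.001 -0.107]
```

>>> jog_arm:
  rows:
    - [[10,0,0],[0,0,-0.01]]
    - [[30,-1,0],[0,0,-0.02]]
    - [[58,-2,0],[0,0,-0.03]]
    - [[90,-4,0],[0,0,-0.05]]
    - [[124,-5,0],[0,0,-0.06]]
    - [[158,-6,0],[0,0,-0.075]]
    - [[190,-7,0],[0,0,-0.09]]
    - [[216,-8,0],[0,0,-0.1]]
    - [[233,-9,0],[0,0,-0.106]]
    - [[240,-9,0],[0,0,-0.107]]

```text
time: 22.3
tool_pos: [611.5, 220.0, 100.1]
tcp_rot: [-180.0, -0.0, 98.8]
ft_force: [-0.3, -0.1, 0.2]
finger_gap: 49.3
grip_force: 26.1
```

>>> jog_arm:
  rows:
    - [[0,0,6],[0,0,0]]
    - [[0,0,18],[0,0,0]]
    - [[0,0,32],[0,0,0]]
    - [[0,0,46],[0,0,0]]
    - [[0,0,58],[0,0,0]]
    - [[0,0,67],[0,0,0]]
    - [[0,0,72],[0,0,0]]
    - [[0,0,74],[0,0,0]]
    - [[0,0,74],[0,0,0]]
    - [[0,0,74],[0,0,0]]

```text
time: 23.3
tool_pos: [612.4, 219.0, 27.1]
tcp_rot: [179.9, -0.0, 98.7]
ft_force: [0.3, 0.3, -1.3]
finger_gap: 49.6
grip_force: 26.1
```

```bash
python3 go.py 609.7 228.2 13.8 98.9
```

```text
t 23.3 [612.4 219.   27.1] [ 1.7993e+02 -1.0000e-02  9.8720e+01] gap 49.6
shift [ 9.5 -1.3 13.3] turn [ 0.001 -0.    -0.003]
```

>>> jog_arm:
  rows:
    - [[3,-0.5,2],[0,0,0]]
    - [[6,-1,4],[0,0,0]]
    - [[9,-1.3,6],[0,0,0]]
    - [[9.5,-1.3,8],[0,0,0]]
    - [[9.5,-1.3,10],[0,0,0]]
    - [[9.5,-1.3,11.5],[0,0,0]]
    - [[9.5,-1.3,12.5],[0,0,0]]
    - [[9.5,-1.3,13.2],[0,0,0]]
    - [[9.5,-1.3,13.4],[0,0,0]]
    - [[9.5,-1.3,13.4],[0,0,0]]

```text
time: 24.3
tool_pos: [609.1, 227.9, 13.8]
tcp_rot: [-180.0, 0.0, 98.7]
ft_force: [-4.3, -1.7, 5.0]
finger_gap: 49.0
grip_force: 26.7
```

>>> jog_arm:
  rows:
    - [[0,0,0],[0,0,0]]
    - [[0,0,0],[0,0,0]]
    - [[0,0,0],[0,0,0]]
    - [[0,0,0],[0,0,0]]
    - [[0,0,0],[0,0,0]]
    - [[0,0,0],[0,0,0]]
  grip: 80

```text
time: 24.9
tool_pos: [609.1, 228.0, 12.9]
tcp_rot: [-180.0, 0.0, 98.7]
ft_force: [0.7, -0.4, 0.9]
finger_gap: 79.8
grip_force: 0.0
```

>>> jog_arm:
  rows:
    - [[0,0,-5],[0,0,0]]
    - [[0,0,-18],[0,0,0]]
    - [[0,0,-36],[0,0,0]]
    - [[0,0,-56],[0,0,0]]
    - [[0,0,-76],[0,0,0]]
    - [[0,0,-90],[0,0,0]]
    - [[0,0,-98],[0,0,0]]
    - [[0,0,-100],[0,0,0]]

```text
time: 25.7
tool_pos: [610.0, 228.3, 114.9]
tcp_rot: [179.9, -0.0, 98.7]
ft_force: [0.6, 0.2, -0.7]
finger_gap: 80.1
grip_force: 0.0
```

```bash
python3 go.py 439.2 225.5 115 75.9
```

```text
t 25.7 [610.  228.3 114.9] [ 1.7985e+02 -2.0000e-02  9.8710e+01] gap 80.1
shift [  23.1 -169.2   -0.5] turn [ 0.002 -0.001  0.398]
```

>>> jog_arm:
  rows:
    - [[1,-5,0],[0,0,0.03]]
    - [[3,-20,0],[0,0,0.08]]
    - [[6,-42,0],[0,0,0.13]]
    - [[10,-68,0],[0,0,0.18]]
    - [[13,-96,0],[0,0,0.24]]
    - [[17,-124,0],[0,0,0.3]]
    - [[20,-146,0],[0,0,0.35]]
    - [[22,-162,0],[0,0,0.38]]
    - [[23,-168,0],[0,0,0.398]]
    - [[23,-169,0],[0,0,0.398]]
  grip: 85

```text
time: 26.7
tool_pos: [437.9, 225.1, 112.5]
tcp_rot: [-180.0, 0.0, 75.9]
ft_force: [0.0, 0.6, -0.9]
finger_gap: 84.6
grip_force: 0.0
```

>>> jog_arm:
  rows:
    - [[0,0,10],[0,0,0]]
    - [[0,0,26],[0,0,0]]
    - [[0,0,42],[0,0,0]]
    - [[0,0,56],[0,0,0]]
    - [[0,0,68],[0,0,0]]
    - [[0,0,76],[0,0,0]]
    - [[0,0,79.5],[0,0,0]]
    - [[0,0,80],[0,0,0]]
    - [[0,0,80],[0,0,0]]

```text
time: 27.6
tool_pos: [439.0, 225.3, 33.5]
tcp_rot: [180.0, -0.0, 75.9]
ft_force: [0.3, 0.4, 0.3]
finger_gap: 85.0
grip_force: 0.0
```

```bash
python3 go.py 439.2 225.5 8 75.9
```

```text
t 27.6 [439.  225.3  33.5] [ 1.7996e+02 -3.0000e-02  7.5910e+01] gap 85.0
shift [ 0.2  0.1 25.5] turn [ 0.001 -0.     0.   ]
```

>>> jog_arm:
  rows:
    - [[0,0,5],[0,0,0]]
    - [[0,0,12],[0,0,0]]
    - [[0,0,18],[0,0,0]]
    - [[0,0,22],[0,0,0]]
    - [[0,0,25],[0,0,0]]
    - [[0,0,25.5],[0,0,0]]
    - [[0,0,25.5],[0,0,0]]
    - [[0,0,25.5],[0,0,0]]

```text
time: 28.4
tool_pos: [438.8, 225.2, 7.7]
tcp_rot: [180.0, -0.0, 75.9]
ft_force: [-0.1, -0.8, 0.2]
finger_gap: 85.2
grip_force: 0.0
```

>>> jog_arm:
  rows:
    - [[0,0,0],[0,0,0]]
    - [[0,0,0],[0,0,0]]
    - [[0,0,0],[0,0,0]]
    - [[0,0,0],[0,0,0]]
    - [[0,0,0],[0,0,0]]
    - [[0,0,0],[0,0,0]]
    - [[0,0,0],[0,0,0]]
  grip: 40

```text
time: 29.1
tool_pos: [438.8, 225.2, 7.8]
tcp_rot: [180.0, -0.0, 75.9]
ft_force: [-0.3, -0.3, 3.8]
finger_gap: 49.6
grip_force: 26.7
```

>>> jog_arm:
  rows:
    - [[0,0,-3],[0,0,0]]
    - [[0,0,-10],[0,0,0]]
    - [[0,0,-22],[0,0,0]]
    - [[0,0,-38],[0,0,0]]
    - [[0,0,-56],[0,0,0]]
    - [[0,0,-72],[0,0,0]]
    - [[0,0,-84],[0,0,0]]
    - [[0,0,-89],[0,0,0]]
    - [[0,0,-90],[0,0,0]]
    - [[0,0,-90],[0,0,0]]

```text
time: 30.1
tool_pos: [438.3, 225.0, 97.1]
tcp_rot: [-180.0, 0.0, 75.9]
ft_force: [0.1, -0.7, -1.1]
finger_gap: 49.6
grip_force: 26.2
```

```bash
python3 go.py 612.8 5.3 97 85.7
```

```text
t 30.1 [438.3 225.   97.1] [-1.7997e+02  2.0000e-02  7.5900e+01] gap 49.6
shift [-1.706e+02  2.228e+02  1.000e-01] turn [-0.     0.    -0.171]
```

>>> jog_arm:
  rows:
    - [[-5,7,0],[0,0,-0.01]]
    - [[-18,24,0],[0,0,-0.02]]
    - [[-38,50,0],[0,0,-0.04]]
    - [[-62,81,0],[0,0,-0.06]]
    - [[-88,115,0],[0,0,-0.09]]
    - [[-113,148,0],[0,0,-0.11]]
    - [[-136,178,0],[0,0,-0.14]]
    - [[-155,203,0],[0,0,-0.16]]
    - [[-167,218,0],[0,0,-0.17]]
    - [[-170.6,222.8,0],[0,0,-0.171]]

```text
time: 31.1
tool_pos: [613.6, 2.9, 96.3]
tcp_rot: [-179.9, 0.0, 85.6]
ft_force: [0.1, 0.9, -0.6]
finger_gap: 50.2
grip_force: 26.2
```

>>> jog_arm:
  rows:
    - [[0,0,6],[0,0,0]]
    - [[0,0,18],[0,0,0]]
    - [[0,0,32],[0,0,0]]
    - [[0,0,46],[0,0,0]]
    - [[0,0,58],[0,0,0]]
    - [[0,0,66],[0,0,0]]
    - [[0,0,70],[0,0,0]]
    - [[0,0,72],[0,0,0]]
    - [[0,0,72],[0,0,0]]
    - [[0,0,72],[0,0,0]]

```text
time: 32.1
tool_pos: [613.7, 5.3, 26.2]
tcp_rot: [179.9, 0.0, 85.7]
ft_force: [0.1, -0.3, 0.4]
finger_gap: 49.3
grip_force: 26.2
```

```bash
python3 go.py 612.8 5.3 13.8 85.7
```

```text
t 32.1 [613.7   5.3  26.2] [179.94   0.    85.7 ] gap 49.3
shift [-0.1 -0.9 12.4] turn [0.001 0.    0.   ]
```

After release I also back the arm away toward the base, so that it clears the camera view.

>>> jog_arm:
  rows:
    - [[0,-0.5,2],[0,0,0]]
    - [[0,-0.5,4],[0,0,0]]
    - [[0,-0.5,6],[0,0,0]]
    - [[0,-0.5,8],[0,0,0]]
    - [[0,-0.5,10],[0,0,0]]
    - [[0,-0.5,11.5],[0,0,0]]
    - [[0,-0.5,12.2],[0,0,0]]
    - [[0,-0.5,12.5],[0,0,0]]
    - [[0,-0.5,12.5],[0,0,0]]

```text
time: 33.0
tool_pos: [612.5, 5.5, 13.8]
tcp_rot: [-180.0, 0.0, 85.7]
ft_force: [-5.5, 0.6, 7.0]
finger_gap: 49.6
grip_force: 27.2
```

>>> jog_arm:
  rows:
    - [[0,0,0],[0,0,0]]
    - [[0,0,0],[0,0,0]]
    - [[0,0,0],[0,0,0]]
    - [[0,0,0],[0,0,0]]
    - [[0,0,0],[0,0,0]]
    - [[0,0,0],[0,0,0]]
  grip: 80

```text
time: 33.6
tool_pos: [612.6, 5.5, 12.9]
tcp_rot: [-180.0, -0.0, 85.7]
ft_force: [0.7, -0.1, -0.4]
finger_gap: 79.8
grip_force: 0.0
```

>>> jog_arm:
  rows:
    - [[0,0,-5],[0,0,0]]
    - [[0,0,-18],[0,0,0]]
    - [[0,0,-38],[0,0,0]]
    - [[0,0,-62],[0,0,0]]
    - [[0,0,-90],[0,0,0]]
    - [[0,0,-118],[0,0,0]]
    - [[0,0,-145],[0,0,0]]
    - [[0,0,-165],[0,0,0]]
    - [[0,0,-177],[0,0,0]]
    - [[0,0,-180],[0,0,0]]

```text
time: 34.6
tool_pos: [613.7, 5.4, 195.7]
tcp_rot: [179.8, -0.0, 85.7]
ft_force: [0.4, 0.4, -0.1]
finger_gap: 80.1
grip_force: 0.0
```

```bash
python3 go.py 330 300 230 130
```

```text
t 34.6 [613.7   5.4 195.7] [179.78  -0.    85.7 ] gap 80.1
shift [ 272.5 -304.9  -35.4] turn [ 0.004  0.001 -0.773]
```

>>> jog_arm:
  rows:
    - [[10,-12,-10],[0,0,-0.05]]
    - [[35,-40,-20],[0,0,-0.13]]
    - [[65,-73,-35],[0,0,-0.22]]
    - [[95,-106,-35],[0,0,-0.31]]
    - [[125,-140,-35],[0,0,-0.4]]
    - [[157,-175,-35],[0,0,-0.49]]
    - [[190,-210,-35],[0,0,-0.58]]
    - [[220,-245,-35],[0,0,-0.67]]
    - [[248,-275,-35],[0,0,-0.74]]
    - [[260,-290,-35],[0,0,-0.77]]

```text
time: 35.6
tool_pos: [340.1, 288.1, 226.9]
tcp_rot: [-179.9, -0.1, 130.1]
ft_force: [-0.4, -0.1, 0.1]
finger_gap: 80.2
grip_force: 0.0
```

```bash
cat > fin.py <<'E'
from h import *
p,D=r.snapshot('top'); s,E=r.snapshot('side')
T=dict(green=(612.8,5.3),red=(609.7,228.2),yellow=(466.1,18),blue=(468.8,-236.1))
h=cv2.cvtColor(p,cv2.COLOR_BGR2HSV)
for n,xy in T.items():
    print(n,xy,top('top',D,xy,33))
cv2.imwrite('pics/fin.png',np.vstack([cv2.resize(p[200:340,110:530],(780,260)),cv2.resize(s[130:430,150:500],(780,340))[:]]))
E
python3 fin.py
```

```text
green (612.8, 5.3) (array([614.5,   7.5]), (array([614.5,   8.2]), 66.8, 49.0, 89.2), 31.8)
red (609.7, 228.2) (array([611.4, 228.9]), (array([610.9, 231. ]), 74.2, 50.1, -82.5), 32.2)
yellow (466.1, 18) (array([468.5,  15.9]), (array([468.1,  15.8]), 69.4, 49.9, 80.4), 31.5)
blue (468.8, -236.1) (array([ 472.3, -236.5]), (array([ 472. , -237.2]), 67.1, 50.2, -84.5), 31.9)
```

View pics/fin.png

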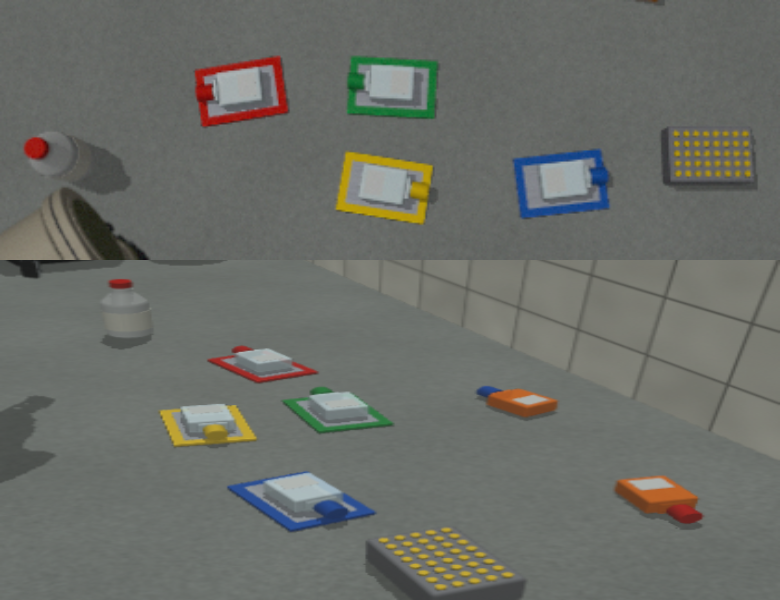

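All four flasks lie level on their trays, with measured centres within 4 mm and angles within about 3.5°. The bystanders look unmoved and the arm is clear.

```bash
python3 -c "
from bench import r
print(r.hand_in())"
```

```text
the job is handed in; nothing more can be done
None
```

All four flasks were set down level on the trays matching their caps, the last camera check put each within 4 mm and about 3.5° of its tray, the wash bottle and tip box look unmoved, and the job was handed in at about 36 s (no verdict was returned).

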